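Trap a spacer in the length stop and pin the section at the next hole

TASK

From the three square-tube spacers in the blue tray, take the 50 mm one (the others are 38 and 62 mm long; leave them in the tray) and lay it lengthwise along the middle of the rail, in the open gap between the end stop and the sliding section, and let it go. Then pull up the black lock knob on the section, slide the section one hole towards the end stop so that it traps the spacer, and let the lock pin go fully home in that next hole. Finish with the gripper still closed on the knob, holding the pin home, and do not disturb the tape roll, side cutters or mug.

Things in the scene. Friction and masses are not known exactly. Their poses are not given: they have to be found in the camera images.
- rail: fixed rail of a length stop, bolted down: dark base plate 76 x 230 x 6 mm with a plain metal track 44 mm wide along y, flat top 20 mm above the table, no lips. Origin under its centre, at table height; y points along the track to the end stop, z up. Lock holes in the track's centre line at y = -73, -33 (pin's start) and +7 mm (the next hole)
- stop_face (a point): foot of the end stop's inner face, middle of the track, at track-top height (rail y = +90 mm). The stop is an upright plate 58 mm wide, 52 mm high. The open gap from it to the section is 93 mm at the start and 53 mm at the next hole: a 62 mm spacer would block the section. A spacer laid anywhere in the gap is pushed up to the stop by the section
- next_hole (a point): mouth of the next lock hole, at track-top height, rail y = +7 mm; the pin has 1.5 mm of play each way along the rail
- section (a joint): sliding section's position along the rail's y, m: about 0 at the start hole, 0.040 at the next hole towards the stop (range -0.045 to 0.05). A grey square tube 60 mm long (y), 60 mm wide, top 50 mm above the table, riding over the track with 1.5 N of friction, the plunger in its middle
- plunger (a joint): how far the lock plunger is pulled up, m: 0 fully home, 0.013 the limit. The pin leaves its hole at 0.007; lift 0.009 to 0.011 to slide. A spring pulls it down with 4 N (home) to 9 N (limit). Between holes the round-ended pin rests on the track (0.007); over a hole it drops home
- knob: origin at the centre of the plunger's round black knob, 26 mm across, 27 mm high (62 to 89 mm above the table when home), on its vertical axis; grip it round its side from above. Below it is only an 18 mm neck, then the section's flat top 26 mm below this point. Moves with section and plunger; its axes are the rail's
- spacer_short_centre (a point): centre of the short spacer: a loose piece of plain steel square tube, 25 x 25 mm in section, 38 mm long, bore 19 mm, 53 g or so, lying in the tray. The point lies half-way along it and half-way up (12.5 mm above its underside); y runs along its length, z is up
- spacer_medium_centre (a point): centre of the medium (wanted) spacer: a loose piece of plain steel square tube, 25 x 25 mm in section, 50 mm long, bore 19 mm, 70 g or so, lying in the tray. The point lies half-way along it and half-way up (12.5 mm above its underside); y runs along its length, z is up
- spacer_long_centre (a point): centre of the long spacer: a loose piece of plain steel square tube, 25 x 25 mm in section, 62 mm long, bore 19 mm, 86 g or so, lying in the tray. The point lies half-way along it and half-way up (12.5 mm above its underside); y runs along its length, z is up
- spacer_medium: the same 50 mm spacer, wanted on the rail; origin in the middle of its underside, y along its length
- tray: shallow blue plastic tray 234 x 256 mm, rim 12 mm high, floor 2 mm above the table, fixed; origin under its centre
- masking_roll: roll of masking tape lying flat, 104 mm across, 25 mm high, a bystander; origin at its underside's centre
- side_cutters: blue-handled side cutters lying flat, 49 x 128 x 12 mm, a bystander; origin at the underside centre
- tea_mug: white spotted mug, 82 x 117 x 91 mm, a bystander; origin at the underside's centre

How it is judged:
By the outcome, as a careful person would: the job done as asked, in the order asked, and still so for the second after the job is handed in, while the arm keeps its last pose, push and grip.
It also fails if it takes over 38 s, if anything falls off the work surface, if the arm or the gripper's body presses on something with over 40 N, if the wrist force passes 120 N, or if a joint passes its speed limit or range.

ROBOT

A 6-joint arm with a two-finger parallel gripper is mounted at the origin on a cart in front of the work surface, level with it; the furniture and walls round the work are solid. World frame = base frame: x ahead of the robot, y to its left, z up, the work surface at z = 0. Lengths are in m, angles in rad, forces in N, time in s.
With the tool pointing down it reaches from about 0.35 to 1 m from the base axis. Payload 7.1 kg.
Tool frame: the origin (TCP) lies at the very end of the fingers, on their centre line; the grasp point (between the pads) lies 19 mm behind it; x points along the fingers, z is the direction in which the jaws open and shut, and the axes are right-handed (so a half turn about x gives the same grasp; the last joint's range is limited). The gripper opens to 85 mm and grips with 20 to 120 N. Pads are 22 mm wide; open, the fingers measure 114 mm over their backs; the gripper's body (76 mm by 85 mm) begins 54 mm behind the grasp point. The pads swing forward as they close: fully open they stand 13 mm farther back than shut.
Start: joints at [-1.359, 0.423, 1.63, -0, 1.089, -0.019], TCP at [0.143, -0.608, 0.231] pointing down, gripper open.
Joint ranges: [-3, 3], [-0.9, 2.11], [0.09, 2.58], [-1.31, 4.45], [0.11, 2.69], [-2.54, 2.54]. Speed limits (rad/s): [2.39, 2.39, 3.01, 3.14, 3.14, 3.14].

INTERFACE

Orientations are given as a rotation vector (axis times angle).
In Python, from rig import env, vision gives the robot as it stands.
- The arm moves only by the shell command python3 -m handwheel 'ROWS' [FORCE]. ROWS is JSON, a list of rows, each an object of numbers: "gripper": the closure, from -1 (fully open) to 1 (shut), so that 0 is half open; "x", "y", "z": the shift along the world's x, y, z in m; "rx", "ry", "rz": the turn, a rotation vector about the world's x, y, z in degrees. In form: [{"gripper": .., "x": .., "y": .., "z": .., "rx": .., "ry": .., "rz": ..}, ...]. A call has 1 to 8 rows; each row shifts and turns the commanded pose from where the row before left it; what a row does not reach is not made up. A row lasts 1/8 s, in which the tool goes at most 62.5 mm and 10.7 degrees, less where a joint would pass 70% of its speed; a pose out of reach is approached as far as the arm can. A call with a gripper value outside its range is refused whole. The fingers move at their own pace and stop on an object; FORCE is the grip in N (left out, the last holds). Time passes only in rows, so rows that do not move let the fingers close. It gives the time, the measured TCP pose, the force and the opening at its end, in the units of the state.
- env.get_obs(): the state, without advancing time (a new reading comes with each control period).
- vision.get_image(name): name is "scene" or "top"; returns a dict with "img" (400x640x3 uint8, red, green, blue), "fx", "fy", "cx", "cy" (pixels), "origin" and "rotation" of the camera in the world. Camera axes: x right, y down, z forward; pixel columns grow to the right and rows downward; lengths in m; the calibration is good to about 2 mm. A picture is of the moment at which its call begins. There is no depth.
- env.close_job(): hands the job in, once; it reports no verdict.
The state is a dict: "t": time; "joint_positions": joint angles; "joint_velocities": joint speeds; "tau": joint torques, N m; "tool_pos": TCP position; "eef_rot": TCP orientation; "wrist_force": force on the tool from outside, world axes, zero at the start; "moment": the same for the moment, N m; "grip_width": opening from 0.0 (shut) to 1.0 (fully open).
Only numpy, scipy, OpenCV 4.12 (cv2) and the standard library are available. Lean on these libraries where they do the work, as an engineer would, in place of code of your own. Each camera call takes 0.05 s, during which the arm holds its last target.

## Working session

There is one attempt and no reset: what is moved stays moved. The work goes in short steps, Python scripts to look and compute and a shell command to move; the robot and the scene stay as the last step left them, time stands still between calls to the robot, and variables do not carry over. Pictures are saved under pics/ and viewed, and the job is handed in when it is done.

```bash
ls; mkdir -p pics; cat > h.py <<'E'
import numpy as np, cv2
from rig import env, vision
def snap(n,f):
    d=vision.get_image(n); cv2.imwrite('pics/'+f+'.png',cv2.cvtColor(d['img'],cv2.COLOR_RGB2BGR)); np.savez('pics/'+f+'.npz',**d); return d
def ray(d,u,v,z):
    r=np.array(d['rotation'])
    if r.ndim==1: r=cv2.Rodrigues(r)[0]
    w=r@np.array([(u-d['cx'])/d['fx'],(v-d['cy'])/d['fy'],1]); o=np.array(d['origin'])
    return o+w*(z-o[2])/w[2]
def proj(d,p):
    r=np.array(d['rotation'])
    if r.ndim==1: r=cv2.Rodrigues(r)[0]
    c=r.T@(np.array(p)-d['origin']); return c[0]/c[2]*d['fx']+d['cx'],c[1]/c[2]*d['fy']+d['cy']
E
python3 - <<'E'
from h import *
for n in('scene','top'):
    d=snap(n,n+'0'); print(n,d['origin'],d['rotation'],d['fx'],d['cx'],d['cy'])
o=env.get_obs(); print({k:np.round(v,3) for k,v in o.items()})
E
```

```text
pics
scene [0.1077974  0.74628051 0.63061266] [-0.67027989  2.40174611 -1.37026632] 366.2865690364672 320.4025090134017 202.24691548504765
top [ 0.36679267 -0.02297731  1.4502702 ] [-2.16671782  2.1082703  -0.17108171] 498.2155543076848 320.75823089428485 202.74851542478464
{'t': np.float64(0.1), 'joint_positions': array([-1.359,  0.424,  1.631, -0.   ,  1.089, -0.019]), 'joint_velocities': array([ 0.001, -0.001, -0.002,  0.001, -0.   ,  0.001]), 'tau': array([ 0.0000e+00, -5.5843e+01, -2.8244e+01, -0.0000e+00,  3.0000e-03,
        0.0000e+00]), 'tool_pos': array([ 0.143, -0.608,  0.231]), 'eef_rot': array([ 1.038,  1.311, -1.037]), 'wrist_force': array([0.569, 1.601, 0.523]), 'moment': array([ 0.003, -0.009,  0.012]), 'grip_width': np.float64(0.999)}
```

View pics/top0.png

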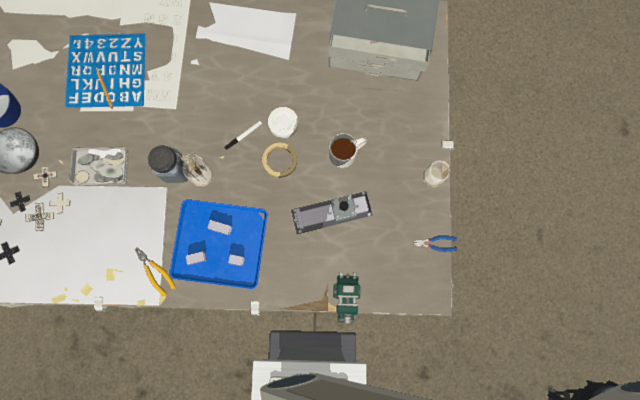

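View pics/scene0.png

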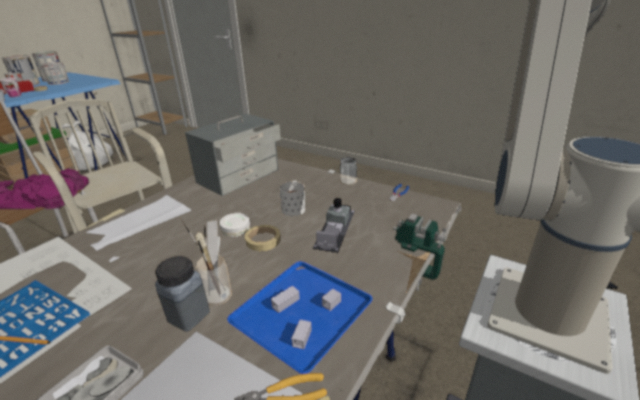

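```bash
python3 - <<'E'
from h import *
a=cv2.imread('pics/top0.png')
cv2.imwrite('pics/t_rail.png',cv2.resize(a[180:245,280:380],None,fx=8,fy=8,interpolation=cv2.INTER_CUBIC))
cv2.imwrite('pics/t_tray.png',cv2.resize(a[195:290,165:270],None,fx=6,fy=6,interpolation=cv2.INTER_CUBIC))
b=cv2.imread('pics/scene0.png')
cv2.imwrite('pics/s_rail.png',cv2.resize(b[190:260,300:370],None,fx=8,fy=8,interpolation=cv2.INTER_CUBIC))
E
```

```text
(no output)
```

View pics/t_rail.png

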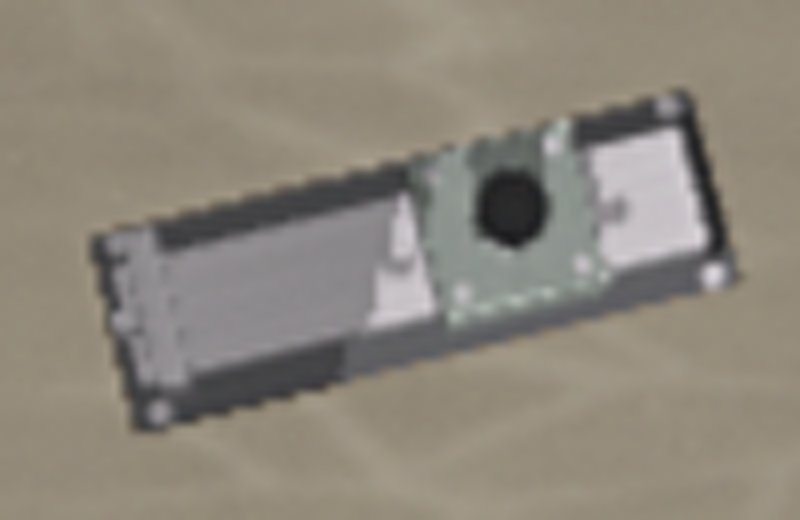

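View pics/t_tray.png

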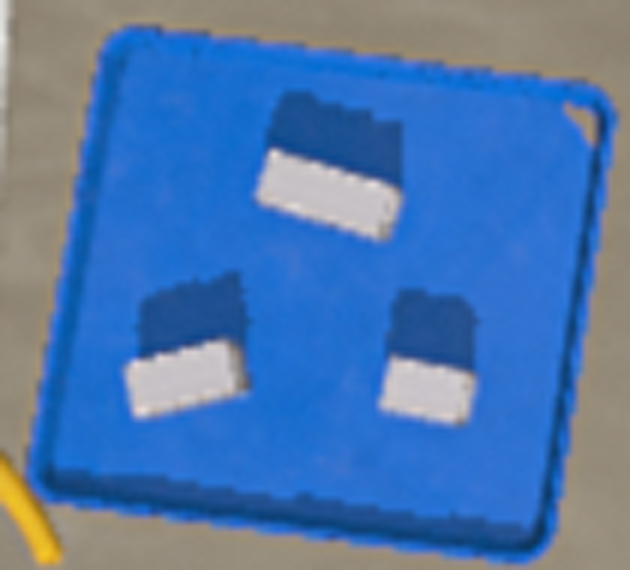

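View pics/s_rail.png

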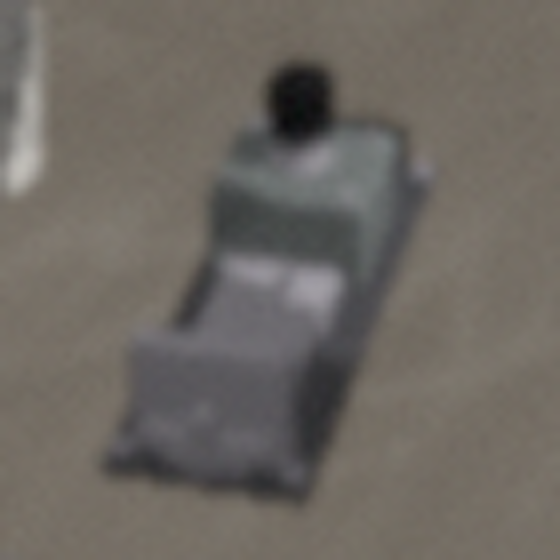

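```bash
python3 - <<'E'
from h import *
d=dict(np.load('pics/top0.npz')); img=d['img']; hsv=cv2.cvtColor(img,cv2.COLOR_RGB2HSV)
S=lambda x,y:((x+.5)/8-.5+280,(y+.5)/8-.5+180)
cs=[ray(d,*S(*p),.006) for p in [(95,236),(137,433),(738,284),(688,90)]]
for i in range(4): print(np.round(cs[i],4),np.linalg.norm(cs[i]-cs[i-1]))
c=np.mean(cs,0); ax=(cs[0]+cs[1]-cs[2]-cs[3]);ax/=np.linalg.norm(ax); print('rail c',c,'axis',ax,np.degrees(np.arctan2(ax[1],ax[0])))
R=lambda y,z: np.append((c+ax*y)[:2],z)
print('knob pred',R(-.033,.089), 'knob meas',ray(d,*S(512,208),.089),'stop',R(.09,.02))
sd=dict(np.load('pics/scene0.npz'))
print('scene proj: knob top centre',proj(sd,R(-.033,.089)),'knob ctr',proj(sd,R(-.033,.0755)))
p=proj(sd,R(-.033,.0755)); print('crop', (p[0]-300)*8,(p[1]-190)*8)
m=((hsv[...,1]<60)&(hsv[...,2]>120)).astype(np.uint8); m[:200]=0;m[275:]=0;m[:,:180]=0;m[:,258:]=0
# light pixels incl. sides
for ct in cv2.findContours(m,cv2.RETR_EXTERNAL,cv2.CHAIN_APPROX_NONE)[0]:
    if cv2.contourArea(ct)<50: continue
    q=np.array([ray(d,*p[0],.027)[:2] for p in ct])
    (cc,wh,an)=cv2.minAreaRect((q*1000).astype(np.float32)); b=cv2.boxPoints((cc,wh,an))
    e=b[1]-b[0]; f=b[2]-b[1]; L=e if np.linalg.norm(e)>np.linalg.norm(f) else f
    print(cv2.contourArea(ct),ct.mean((0,1)),np.round(cc,1),np.round(wh,1),np.degrees(np.arctan2(L[1],L[0])))
E
```

```text
[0.5791 0.0663 0.006 ] 0.2247118470371205
[0.5072 0.0484 0.006 ] 0.07409849907296258
[ 0.5678 -0.1693  0.006 ] 0.22603943806971086
[ 0.6394 -0.1501  0.006 ] 0.07416756353240894
rail c [ 0.57337654 -0.05117327  0.006     ] axis [-0.26840687  0.96330564  0.        ] 105.56948832821737
knob pred [ 0.58223397 -0.08296236  0.089     ] knob meas [ 0.58061739 -0.08252329  0.089     ] stop [0.54921992 0.03552424 0.02      ]
scene proj: knob top centre (np.float64(337.2041647080549), np.float64(197.99440377345587)) knob ctr (np.float64(337.21091857009185), np.float64(201.89191239797492))
crop 297.6873485607348 95.13529918379936
103.0 [235.975 259.575] [426.7 217.5] [40.3 24.3] 80.382614
147.5 [195.28571429 257.6122449 ] [429.4 332.8] [25.6 53.5] -74.343735
177.5 [219.29824561 227.05263158] [518.2 269.6] [65.1 25.7] 74.91529
183.0 [229.66129032 201.71774194] [587.2 249.1] [ 20.5 168.3] -88.42508
```

```bash
cat > st.py <<'E'
from h import *
o=env.get_obs(); R=cv2.Rodrigues(np.array(o['eef_rot']))[0]
print('t',round(float(o['t']),2),'p',np.round(o['tool_pos'],4),'x',np.round(R[:,0],3),'jaw',np.round(np.degrees(np.arctan2(R[1,2],R[0,2])),2),'F',np.round(o['wrist_force'],1),'g',round(float(o['grip_width']),3),'j',np.round(o['joint_positions'],2))
E
python3 - <<'E'
import st
from h import *
d=dict(np.load('pics/top0.npz'))
S=lambda x,y:((x+.5)/6-.5+165,(y+.5)/6-.5+195)
q=[ray(d,*S(*p),.027)[:2] for p in [(124,370),(230,339),(242,392),(133,419)]]
print(np.round(q,4),np.mean(q,0)); a=q[1]-q[0]+q[2]-q[3]; print([np.linalg.norm(q[i]-q[i-1]) for i in range(4)],np.degrees(np.arctan2(a[1],a[0])))
sd=dict(np.load('pics/scene0.npz')); print(proj(sd,[*np.mean(q,0),.027]))
b=cv2.imread('pics/scene0.png'); cv2.imwrite('pics/s_tray.png',cv2.resize(b[280:360,260:350],None,fx=6,fy=6,interpolation=cv2.INTER_CUBIC))
E
```

```text
t 0.1 p [ 0.1429 -0.6079  0.2306] x [-0.     0.001 -1.   ] jaw -76.77 F [0.6 1.6 0.5] g 0.999 j [-1.36  0.42  1.63 -0.    1.09 -0.02]
[[0.4322 0.3618]
 [0.4482 0.3126]
 [0.4233 0.3053]
 [0.4093 0.356 ]] [0.42823509 0.33391984]
[np.float64(0.02364927086669957), np.float64(0.05177428466173356), np.float64(0.025880746069443777), np.float64(0.0525818859478576)] -73.24321246442948
(np.float64(301.7172368916515), np.float64(329.4516461971444))
```

View pics/s_tray.png

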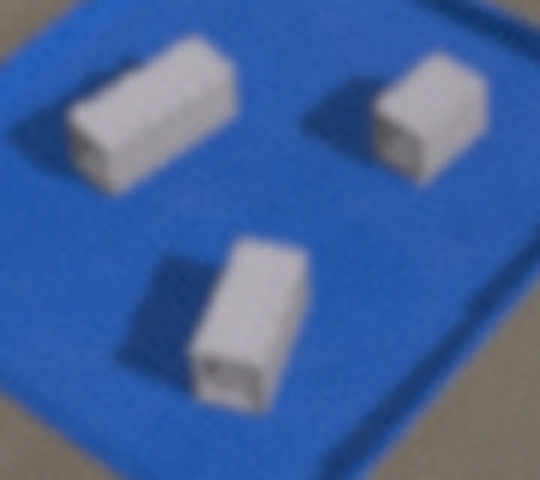

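```bash
python3 -m handwheel '[{"gripper":-0.1,"x":0.038,"y":0.038,"z":0,"rx":0,"ry":0,"rz":0},{"gripper":-0.1,"x":0.038,"y":0.038,"z":0,"rx":0,"ry":0,"rz":10.3},{"gripper":-0.1,"x":0.038,"y":0.038,"z":0,"rx":0,"ry":0,"rz":10.3},{"gripper":-0.1,"x":0.038,"y":0.038,"z":0,"rx":0,"ry":0,"rz":10.3},{"gripper":-0.1,"x":0.038,"y":0.038,"z":0,"rx":0,"ry":0,"rz":10.3},{"gripper":-0.1,"x":0.038,"y":0.038,"z":0,"rx":0,"ry":0,"rz":10.3},{"gripper":-0.1,"x":0.038,"y":0.038,"z":0,"rx":0,"ry":0,"rz":10.3},{"gripper":-0.1,"x":0.038,"y":0.038,"z":0,"rx":0,"ry":0,"rz":10.3}]' 40; python3 st.py
```

```text
t: 1.1
tool_pos: [0.4479, -0.3029, 0.2312]
eef_rot: [0.06, 1.57, -0.059]
wrist_force: [0.2, -0.6, 0.4]
grip_width: 0.547
t 1.1 p [ 0.4479 -0.3029  0.2312] x [-0.  0. -1.] jaw -4.34 F [ 0.2 -0.6  0.4] g 0.547 j [-0.62  0.3   1.82 -0.    1.02 -0.54]
```

Tracking is good. On to the tray (0.6365 in y, -0.019 in x, 20.2° more).

```bash
python3 -m handwheel '[{"y":0.058,"x":-0.002,"gripper":-0.1},{"y":0.058,"x":-0.002,"gripper":-0.1,"rz":10.1},{"y":0.058,"x":-0.002,"gripper":-0.1,"rz":10.1},{"y":0.058,"x":-0.002,"gripper":-0.1},{"y":0.058,"x":-0.002,"gripper":-0.1},{"y":0.058,"x":-0.002,"gripper":-0.1},{"y":0.058,"x":-0.002,"gripper":-0.1},{"y":0.058,"x":-0.002,"gripper":-0.1}]'; python3 -m handwheel '[{"y":0.058,"x":-0.002,"gripper":-0.1},{"y":0.057,"x":-0.001,"z":-0.03,"gripper":-0.1},{"y":0.057,"z":-0.03,"gripper":-0.1},{"z":-0.05,"gripper":-0.1},{"gripper":-0.1},{"gripper":-0.1}]'; python3 st.py; python3 -c "
from h import *
for n in ('top','scene'): snap(n,n+'1')
a=cv2.imread('pics/top1.png')[190:290,165:270]; b=cv2.imread('pics/scene1.png')[230:370,220:370]
cv2.imwrite('pics/c1.png',np.hstack([cv2.resize(a,(390,400)),cv2.resize(b,(400,400))]))"
```

```text
t 1.1 p [ 0.4479 -0.3029  0.2312] x [-0.  0. -1.] jaw -4.34 F [ 0.2 -0.6  0.4] g 0.547 j [-0.62  0.3   1.82 -0.    1.02 -0.54]schema error: expected keys gripper, x, y, z, rx, ry, rz
schema error: expected keys gripper, x, y, z, rx, ry, rz
```

View pics/c1.png

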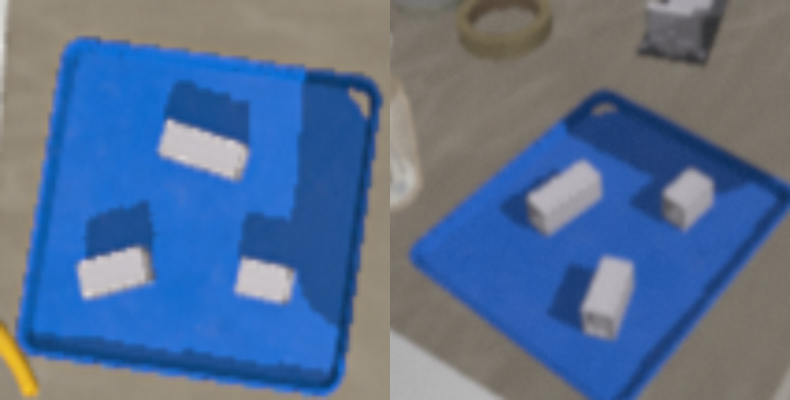

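All seven keys are required in each row; nothing moved, and the picture shows the three spacers unchanged in the tray (medium at about (115,273) of the crop). Again:

```bash
python3 -m handwheel '[{"gripper":-0.1,"x":-0.002,"y":0.058,"z":0,"rx":0,"ry":0,"rz":0},{"gripper":-0.1,"x":-0.002,"y":0.058,"z":0,"rx":0,"ry":0,"rz":10.1},{"gripper":-0.1,"x":-0.002,"y":0.058,"z":0,"rx":0,"ry":0,"rz":10.1},{"gripper":-0.1,"x":-0.002,"y":0.058,"z":0,"rx":0,"ry":0,"rz":0},{"gripper":-0.1,"x":-0.002,"y":0.058,"z":0,"rx":0,"ry":0,"rz":0},{"gripper":-0.1,"x":-0.002,"y":0.058,"z":0,"rx":0,"ry":0,"rz":0},{"gripper":-0.1,"x":-0.002,"y":0.058,"z":0,"rx":0,"ry":0,"rz":0},{"gripper":-0.1,"x":-0.002,"y":0.058,"z":0,"rx":0,"ry":0,"rz":0}]' >/dev/null; python3 -m handwheel '[{"gripper":-0.1,"x":-0.002,"y":0.058,"z":0,"rx":0,"ry":0,"rz":0},{"gripper":-0.1,"x":-0.001,"y":0.057,"z":-0.03,"rx":0,"ry":0,"rz":0},{"gripper":-0.1,"x":0,"y":0.057,"z":-0.03,"rx":0,"ry":0,"rz":0},{"gripper":-0.1,"x":0,"y":0,"z":-0.05,"rx":0,"ry":0,"rz":0},{"gripper":-0.1,"x":0,"y":0,"z":0,"rx":0,"ry":0,"rz":0},{"gripper":-0.1,"x":0,"y":0,"z":0,"rx":0,"ry":0,"rz":0}]'; python3 st.py; python3 -c "
from h import *
for n in ('top','scene'): snap(n,n+'2')
a=cv2.imread('pics/top2.png')[190:290,165:270]; b=cv2.imread('pics/scene2.png')[230:370,220:370]
cv2.imwrite('pics/c2.png',np.hstack([cv2.resize(a,(390,400)),cv2.resize(b,(400,400))]))"
```

```text
t: 2.95
tool_pos: [0.4287, 0.3277, 0.1241]
eef_rot: [-0.212, 1.56, 0.212]
wrist_force: [-0.4, 0.1, 1.1]
grip_width: 0.549
t 2.95 p [0.4287 0.3277 0.1241] x [ 0.  0. -1.] jaw 15.45 F [-0.4  0.1  1.1] g 0.549 j [ 0.63  0.45  1.89 -0.    0.8   0.36]
```

View pics/c2.png

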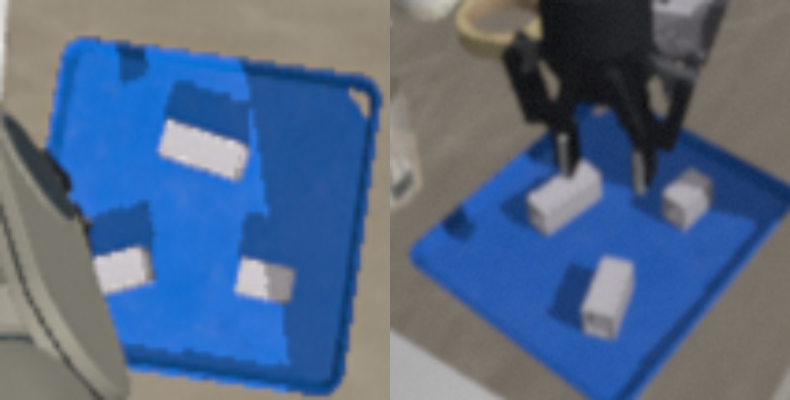

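The fingers are open above the tray and the medium spacer sits at about (605,295) of the crop. A final y +6 mm, then down to z = 6 mm and close.

```bash
python3 -m handwheel '[{"gripper":-0.1,"x":0,"y":0.006,"z":-0.045,"rx":0,"ry":0,"rz":0.4},{"gripper":-0.1,"x":0,"y":0,"z":-0.043,"rx":0,"ry":0,"rz":0},{"gripper":-0.1,"x":0,"y":0,"z":-0.02,"rx":0,"ry":0,"rz":0},{"gripper":-0.1,"x":0,"y":0,"z":-0.01,"rx":0,"ry":0,"rz":0},{"gripper":-0.1,"x":0,"y":0,"z":0,"rx":0,"ry":0,"rz":0}]'; python3 -m handwheel '[{"gripper":1,"x":0,"y":0,"z":0,"rx":0,"ry":0,"rz":0},{"gripper":1,"x":0,"y":0,"z":0,"rx":0,"ry":0,"rz":0},{"gripper":1,"x":0,"y":0,"z":0,"rx":0,"ry":0,"rz":0},{"gripper":1,"x":0,"y":0,"z":0,"rx":0,"ry":0,"rz":0}]' 40; python3 -c "
import st
from h import *
for n in ('scene',): snap(n,n+'3')
b=cv2.imread('pics/scene3.png')[230:370,220:370]
cv2.imwrite('pics/c3.png',cv2.resize(b,(600,560)))"
```

```text
t: 3.68
tool_pos: [0.4288, 0.3343, 0.0059]
eef_rot: [-0.217, 1.559, 0.218]
wrist_force: [-0.7, 0.2, 0.5]
grip_width: 0.551
t: 4.18
tool_pos: [0.4291, 0.3348, 0.0066]
eef_rot: [-0.217, 1.557, 0.219]
wrist_force: [-0.2, -1.3, 6.9]
grip_width: 0.282
t 4.17 p [0.4291 0.3348 0.0066] x [ 0.002  0.002 -1.   ] jaw 15.92 F [-0.2 -1.3  6.9] g 0.282 j [ 0.64  0.66  1.91 -0.    0.57  0.36]
```

View pics/c3.png

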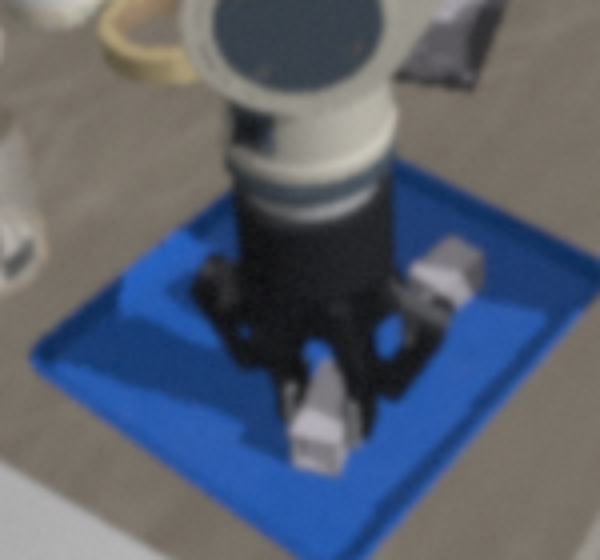

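Grip width 24 mm: the spacer is held between the pads at about (320,430) of the crop. Lift and carry to the rail gap.

```bash
python3 -m handwheel '[{"gripper":1,"x":0,"y":0,"z":0.02,"rx":0,"ry":0,"rz":0},{"gripper":1,"x":0,"y":0,"z":0.05,"rx":0,"ry":0,"rz":0},{"gripper":1,"x":0,"y":0,"z":0.049,"rx":0,"ry":0,"rz":0},{"gripper":1,"x":0.01,"y":-0.025,"z":0,"rx":0,"ry":0,"rz":0},{"gripper":1,"x":0.019,"y":-0.049,"z":0,"rx":0,"ry":0,"rz":0},{"gripper":1,"x":0.019,"y":-0.049,"z":0,"rx":0,"ry":0,"rz":0},{"gripper":1,"x":0.019,"y":-0.049,"z":0,"rx":0,"ry":0,"rz":0},{"gripper":1,"x":0.019,"y":-0.049,"z":0,"rx":0,"ry":0,"rz":0}]' >/dev/null; python3 -m handwheel '[{"gripper":1,"x":0.019,"y":-0.049,"z":0,"rx":0,"ry":0,"rz":-0.3},{"gripper":1,"x":0.019,"y":-0.049,"z":0,"rx":0,"ry":0,"rz":0},{"gripper":1,"x":0.008,"y":-0.025,"z":0,"rx":0,"ry":0,"rz":0},{"gripper":1,"x":0,"y":0,"z":0,"rx":0,"ry":0,"rz":0},{"gripper":1,"x":0,"y":0,"z":0,"rx":0,"ry":0,"rz":0}]'; python3 -c "
import st
from h import *
for n in ('top','scene'): snap(n,n+'4')
a=cv2.imread('pics/top4.png')[170:250,270:390]; b=cv2.imread('pics/scene4.png')[150:270,270:400]
cv2.imwrite('pics/c4.png',np.hstack([cv2.resize(a,(390,260)),cv2.resize(b,(390,360))[:260]])) if 0 else cv2.imwrite('pics/c4.png',cv2.resize(b,(650,600)))"
```

```text
t: 5.85
tool_pos: [0.5596, -0.0093, 0.1248]
eef_rot: [-0.214, 1.56, 0.214]
wrist_force: [0.4, 0.5, -1.3]
grip_width: 0.282
t 5.85 p [ 0.5596 -0.0093  0.1248] x [ 0.  0. -1.] jaw 15.62 F [ 0.4  0.5 -1.3] g 0.282 j [-0.04  0.48  1.85  0.    0.82 -0.31]
```

View pics/c4.png

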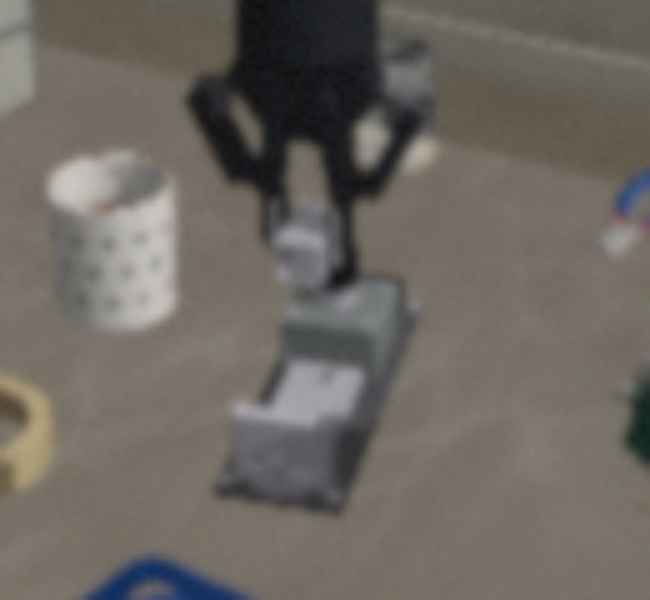

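View pics/top4.png

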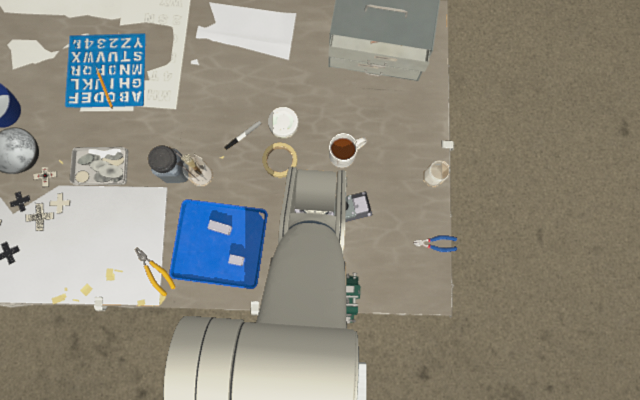

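The spacer is held level at about (305,245), above the rail; the arm hides the rail from above. Lower it, with x +1.4 mm.

```bash
python3 -m handwheel '[{"gripper":1,"x":0.0014,"y":0,"z":-0.03,"rx":0,"ry":0,"rz":0},{"gripper":1,"x":0,"y":0,"z":-0.04,"rx":0,"ry":0,"rz":0},{"gripper":1,"x":0,"y":0,"z":-0.02,"rx":0,"ry":0,"rz":0},{"gripper":1,"x":0,"y":0,"z":-0.006,"rx":0,"ry":0,"rz":0},{"gripper":1,"x":0,"y":0,"z":-0.002,"rx":0,"ry":0,"rz":0},{"gripper":1,"x":0,"y":0,"z":0,"rx":0,"ry":0,"rz":0}]'; python3 -c "
import st
from h import *
for n in ('top','scene'): snap(n,n+'5')
b=cv2.imread('pics/scene5.png')[170:260,290:380]
cv2.imwrite('pics/c5.png',cv2.resize(b,(600,600)))"
```

```text
t: 6.7
tool_pos: [0.5622, -0.0098, 0.027]
eef_rot: [-0.214, 1.559, 0.214]
wrist_force: [1.1, 0.2, -0.4]
grip_width: 0.28
t 6.7 p [ 0.5622 -0.0098  0.027 ] x [ 0.002 -0.    -1.   ] jaw 15.63 F [ 1.1  0.2 -0.4] g 0.28 j [-0.04  0.64  1.87 -0.    0.63 -0.31]
```

View pics/c5.png

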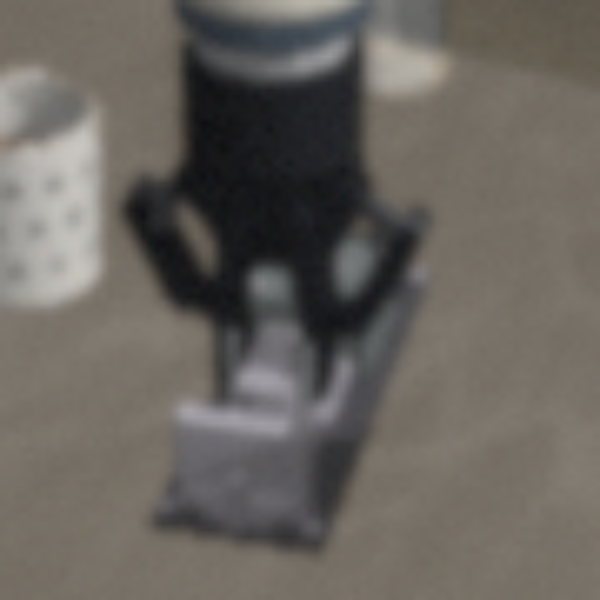

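```bash
python3 -m handwheel '[{"gripper":1,"x":-0.001,"y":0,"z":-0.0015,"rx":0,"ry":0,"rz":0},{"gripper":1,"x":0,"y":0,"z":-0.001,"rx":0,"ry":0,"rz":0},{"gripper":1,"x":0,"y":0,"z":0,"rx":0,"ry":0,"rz":0}]';
```

```text
t: 7.18
tool_pos: [0.5605, -0.0099, 0.0244]
eef_rot: [-0.214, 1.56, 0.214]
wrist_force: [-2.1, -0.3, 8.4]
grip_width: 0.284
```

Contact (8 N up) at the expected height. Release and go up.

```bash
python3 -m handwheel '[{"gripper":0.2,"x":0,"y":0,"z":0,"rx":0,"ry":0,"rz":0},{"gripper":-0.1,"x":0,"y":0,"z":0,"rx":0,"ry":0,"rz":0},{"gripper":-0.1,"x":0,"y":0,"z":0,"rx":0,"ry":0,"rz":0},{"gripper":-0.1,"x":0,"y":0,"z":0.02,"rx":0,"ry":0,"rz":0},{"gripper":-0.1,"x":0,"y":0,"z":0.05,"rx":0,"ry":0,"rz":0},{"gripper":-0.1,"x":0,"y":0,"z":0.05,"rx":0,"ry":0,"rz":0},{"gripper":-0.1,"x":0.01,"y":-0.035,"z":0,"rx":0,"ry":0,"rz":0},{"gripper":-0.1,"x":0.01,"y":-0.038,"z":0,"rx":0,"ry":0,"rz":0}]'; python3 -c "
import st
from h import *
for n in ('top','scene'): snap(n,n+'6')
b=cv2.imread('pics/scene6.png')[150:260,280:390]
cv2.imwrite('pics/c6.png',cv2.resize(b,(600,600)))"
```

```text
t: 8.18
tool_pos: [0.5814, -0.0833, 0.1463]
eef_rot: [-0.216, 1.557, 0.214]
wrist_force: [-0.2, 0.9, 0.3]
grip_width: 0.548
t 8.18 p [ 0.5814 -0.0833  0.1463] x [ 0.003 -0.001 -1.   ] jaw 15.71 F [-0.2  0.9  0.3] g 0.548 j [-0.16  0.48  1.78  0.    0.89 -0.44]
```

View pics/c6.png

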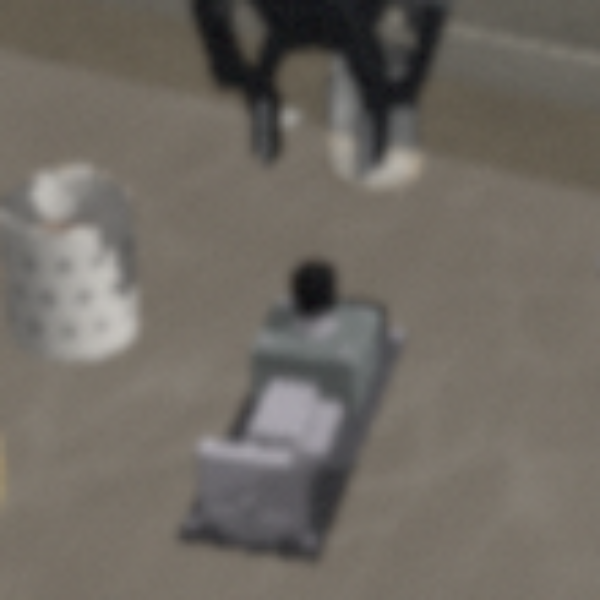

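View pics/top6.png

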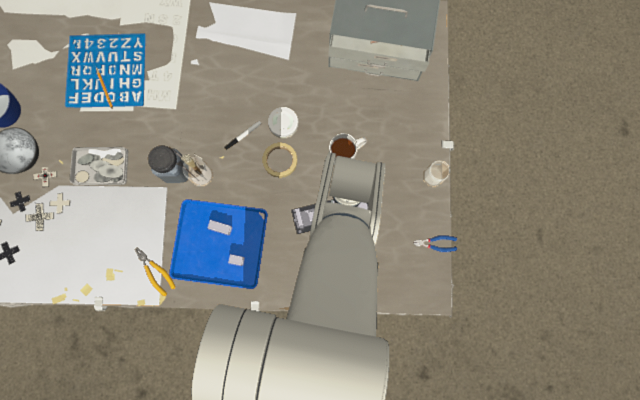

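The spacer lies on the track between stop and section, around (290,415) of the crop. I'll check its centring against the projected points.

```bash
python3 - <<'E'
from h import *
d=dict(np.load('pics/scene6.npz'))
c=np.array([.5726,-.0512]);a=np.radians(105.57); Y=np.array([np.cos(a),np.sin(a)]);X=np.array([np.sin(a),-np.cos(a)])
b=cv2.resize(cv2.cvtColor(d['img'],cv2.COLOR_RGB2BGR)[190:255,305:365],None,fx=12,fy=12,interpolation=cv2.INTER_CUBIC)[:600]
def pl(pts,col):
    q=[proj(d,[*(c+X*x+Y*y),z]) for x,y,z in pts]; q=np.array([((u-305+.5)*12,(v-190+.5)*12) for u,v in q]).astype(int)
    cv2.polylines(b,[q],True,col,1)
s=.0435
pl([(-.0125,s-.025,.045),(.0125,s-.025,.045),(.0125,s+.025,.045),(-.0125,s+.025,.045)],(0,0,255))
pl([(-.022,-.003,.02),(.022,-.003,.02),(.022,.09,.02),(-.022,.09,.02)],(0,255,0))
pl([(-.029,.09,.02),(.029,.09,.02),(.029,.09,.072),(-.029,.09,.072)],(255,0,0))
pl([(-.03,-.003,.05),(.03,-.003,.05),(.03,-.063,.05),(-.03,-.063,.05)],(0,255,255))
cv2.imwrite('pics/c6b.png',b)
E
```

```text
(no output)
```

View pics/c6b.png

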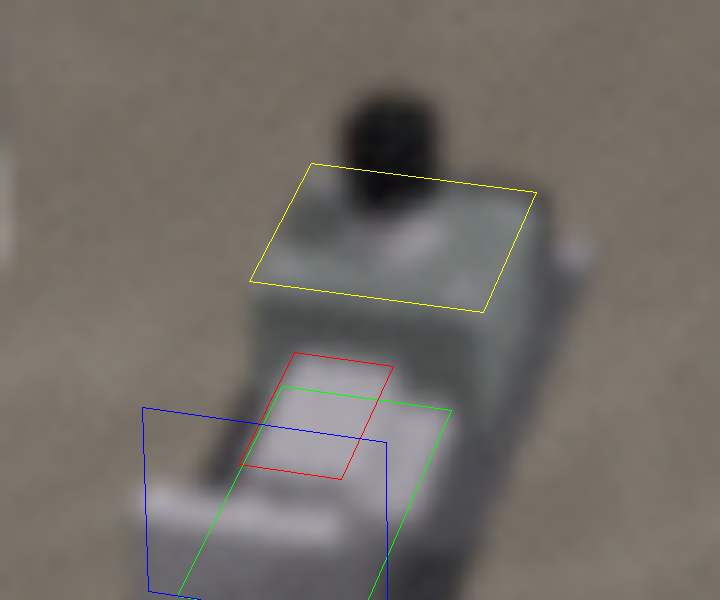

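The overlay agrees to within about 2 mm, and the spacer is centred relative to track and section (the stop's top is lower than I drew it: the 52 mm counts from the table). Now down over the knob.

```bash
python3 -m handwheel '[{"gripper":-0.1,"x":0,"y":0,"z":-0.02,"rx":0,"ry":0,"rz":0},{"gripper":-0.1,"x":0,"y":0,"z":-0.02,"rx":0,"ry":0,"rz":0},{"gripper":-0.1,"x":0,"y":0,"z":0,"rx":0,"ry":0,"rz":0},{"gripper":-0.1,"x":0,"y":0,"z":0,"rx":0,"ry":0,"rz":0}]'; python3 -c "
import st
from h import *
for n in ('top','scene'): snap(n,n+'7')
b=cv2.imread('pics/scene7.png')[150:260,280:390]
cv2.imwrite('pics/c7.png',cv2.resize(b,(600,600)))"
```

```text
t: 8.78
tool_pos: [0.5808, -0.0826, 0.1046]
eef_rot: [-0.214, 1.559, 0.214]
wrist_force: [-0.2, 0.6, 0.0]
grip_width: 0.547
t 8.78 p [ 0.5808 -0.0826  0.1046] x [ 0.001 -0.    -1.   ] jaw 15.64 F [-0.2  0.6  0. ] g 0.547 j [-0.16  0.54  1.79  0.    0.81 -0.43]
```

View pics/c7.png

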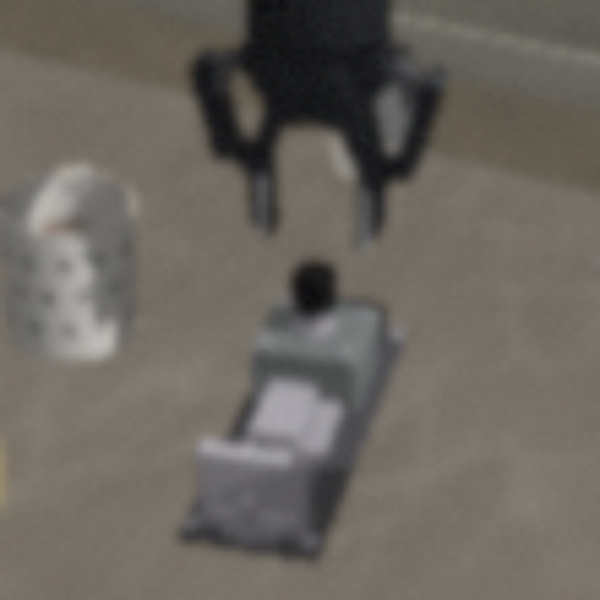

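The fingers straddle the knob symmetrically (tips at 265 and 370, knob at 315). Down 46 mm to z = 0.0585, then close with 60 N.

```bash
python3 -m handwheel '[{"gripper":-0.1,"x":0,"y":0,"z":-0.02,"rx":0,"ry":0,"rz":0},{"gripper":-0.1,"x":0,"y":0,"z":-0.018,"rx":0,"ry":0,"rz":0},{"gripper":-0.1,"x":0,"y":0,"z":-0.008,"rx":0,"ry":0,"rz":0},{"gripper":-0.1,"x":0,"y":0,"z":0,"rx":0,"ry":0,"rz":0}]'; python3 -m handwheel '[{"gripper":1,"x":0,"y":0,"z":0,"rx":0,"ry":0,"rz":0},{"gripper":1,"x":0,"y":0,"z":0,"rx":0,"ry":0,"rz":0},{"gripper":1,"x":0,"y":0,"z":0,"rx":0,"ry":0,"rz":0},{"gripper":1,"x":0,"y":0,"z":0,"rx":0,"ry":0,"rz":0}]' 60; python3 -c "
import st
from h import *
for n in ('top','scene'): snap(n,n+'8')
b=cv2.imread('pics/scene8.png')[150:260,280:390]
cv2.imwrite('pics/c8.png',cv2.resize(b,(600,600)))"
```

```text
t: 9.38
tool_pos: [0.5796, -0.0827, 0.0563]
eef_rot: [-0.214, 1.562, 0.215]
wrist_force: [0.3, 0.3, 0.3]
grip_width: 0.55
t: 9.88
tool_pos: [0.5825, -0.0828, 0.0584]
eef_rot: [-0.215, 1.556, 0.213]
wrist_force: [5.8, 2.7, -4.9]
grip_width: 0.287
t 9.88 p [ 0.5825 -0.0828  0.0584] x [ 0.004 -0.    -1.   ] jaw 15.62 F [ 5.8  2.7 -4.9] g 0.287 j [-0.16  0.61  1.8   0.    0.72 -0.43]
```

View pics/c8.png

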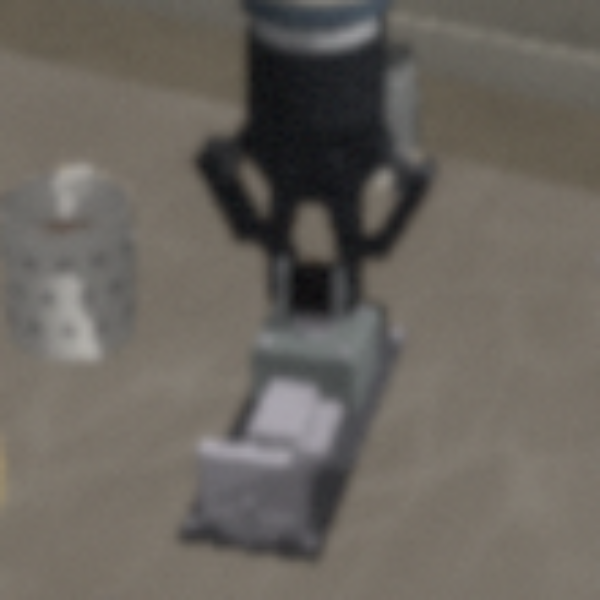

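Knob held (about (312,290) in the crop). Settle, then lift 10 mm.

```bash
python3 -m handwheel '[{"gripper":1,"x":0.0015,"y":0,"z":0,"rx":0,"ry":0,"rz":0},{"gripper":1,"x":0,"y":0,"z":0,"rx":0,"ry":0,"rz":0}]' 60; python3 -m handwheel '[{"gripper":1,"x":0,"y":0,"z":0.004,"rx":0,"ry":0,"rz":0},{"gripper":1,"x":0,"y":0,"z":0.003,"rx":0,"ry":0,"rz":0},{"gripper":1,"x":0,"y":0,"z":0.003,"rx":0,"ry":0,"rz":0},{"gripper":1,"x":0,"y":0,"z":0,"rx":0,"ry":0,"rz":0},{"gripper":1,"x":0,"y":0,"z":0,"rx":0,"ry":0,"rz":0}]' 60; python3 st.py
```

```text
t: 10.22
tool_pos: [0.5827, -0.0828, 0.0583]
eef_rot: [-0.214, 1.559, 0.214]
wrist_force: [2.3, 1.3, 2.2]
grip_width: 0.283
t: 10.85
tool_pos: [0.5825, -0.0828, 0.0674]
eef_rot: [-0.214, 1.559, 0.214]
wrist_force: [5.0, 0.8, -7.3]
grip_width: 0.284
t 10.85 p [ 0.5825 -0.0828  0.0674] x [ 0.001 -0.    -1.   ] jaw 15.62 F [ 5.   0.8 -7.3] g 0.284 j [-0.16  0.6   1.8   0.    0.74 -0.43]
```

Lift is 9.1 mm with 7.3 N: matches the spring. Slide 40 mm along the rail (-0.0108, 0.0385).

```bash
python3 -m handwheel '[{"gripper":1,"x":0,"y":0,"z":0.001,"rx":0,"ry":0,"rz":0},{"gripper":1,"x":-0.0018,"y":0.0065,"z":0,"rx":0,"ry":0,"rz":0},{"gripper":1,"x":-0.0018,"y":0.0065,"z":0,"rx":0,"ry":0,"rz":0},{"gripper":1,"x":-0.0018,"y":0.0065,"z":0,"rx":0,"ry":0,"rz":0},{"gripper":1,"x":0,"y":0,"z":0,"rx":0,"ry":0,"rz":0}]' 60; python3 st.py
```

```text
t: 11.48
tool_pos: [0.5769, -0.0627, 0.0683]
eef_rot: [-0.214, 1.559, 0.214]
wrist_force: [5.7, 2.6, -8.4]
grip_width: 0.278
t 11.47 p [ 0.5769 -0.0627  0.0683] x [ 0.001  0.    -1.   ] jaw 15.63 F [ 5.7  2.6 -8.4] g 0.278 j [-0.13  0.59  1.82  0.    0.73 -0.4 ]
```

```bash
python3 -m handwheel '[{"gripper":1,"x":-0.0017,"y":0.0062,"z":0,"rx":0,"ry":0,"rz":0},{"gripper":1,"x":-0.0017,"y":0.0062,"z":0,"rx":0,"ry":0,"rz":0},{"gripper":1,"x":-0.0017,"y":0.0062,"z":0,"rx":0,"ry":0,"rz":0},{"gripper":1,"x":0,"y":0,"z":0,"rx":0,"ry":0,"rz":0},{"gripper":1,"x":0,"y":0,"z":0,"rx":0,"ry":0,"rz":0}]' 60;  python3 -c "
import st
from h import *
for n in ('top','scene'): snap(n,n+'9')
b=cv2.imread('pics/scene9.png')[150:260,280:390]
cv2.imwrite('pics/c9.png',cv2.resize(b,(600,600)))"
```

```text
t: 12.1
tool_pos: [0.5717, -0.0443, 0.0682]
eef_rot: [-0.214, 1.559, 0.214]
wrist_force: [5.5, 2.6, -8.2]
grip_width: 0.283
t 12.1 p [ 0.5717 -0.0443  0.0682] x [ 0.001  0.    -1.   ] jaw 15.62 F [ 5.5  2.6 -8.2] g 0.283 j [-0.1   0.58  1.83  0.    0.73 -0.37]
```

View pics/c9.png

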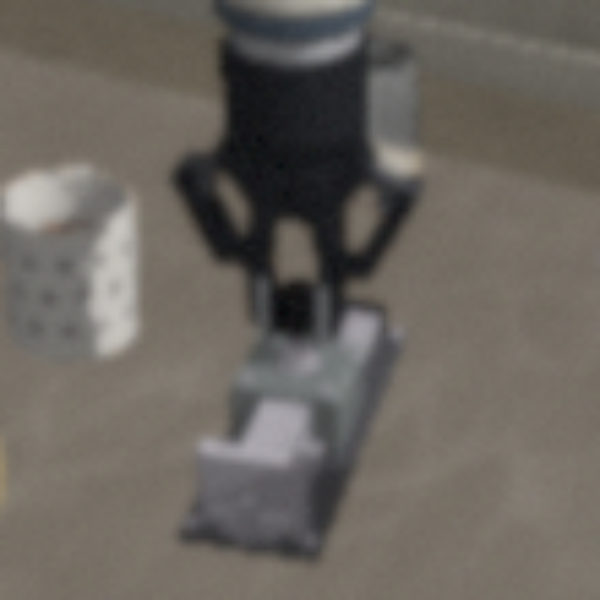

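The section has followed (knob at (295,305)) and the spacer is straight behind the stop. Lower the pin.

```bash
python3 -m handwheel '[{"gripper":1,"x":0,"y":0,"z":-0.003,"rx":0,"ry":0,"rz":0},{"gripper":1,"x":0,"y":0,"z":-0.002,"rx":0,"ry":0,"rz":0},{"gripper":1,"x":0,"y":0,"z":0,"rx":0,"ry":0,"rz":0}]' 60; python3 st.py
```

```text
t: 12.58
tool_pos: [0.5717, -0.0444, 0.0633]
eef_rot: [-0.214, 1.56, 0.214]
wrist_force: [4.8, 3.1, -7.4]
grip_width: 0.281
t 12.57 p [ 0.5717 -0.0444  0.0633] x [ 0.001  0.    -1.   ] jaw 15.62 F [ 4.8  3.1 -7.4] g 0.281 j [-0.1   0.59  1.84  0.    0.72 -0.37]
```

At 5 mm lift the spring still pulls down, so the pin has entered the hole. Continue.

```bash
python3 -m handwheel '[{"gripper":1,"x":0,"y":0,"z":-0.002,"rx":0,"ry":0,"rz":0},{"gripper":1,"x":0,"y":0,"z":-0.002,"rx":0,"ry":0,"rz":0},{"gripper":1,"x":0,"y":0,"z":-0.001,"rx":0,"ry":0,"rz":0},{"gripper":1,"x":0,"y":0,"z":0,"rx":0,"ry":0,"rz":0}]' 60; python3 st.py
```

```text
t: 13.08
tool_pos: [0.5718, -0.0445, 0.0585]
eef_rot: [-0.214, 1.559, 0.214]
wrist_force: [5.0, 2.4, -5.2]
grip_width: 0.283
t 13.07 p [ 0.5718 -0.0445  0.0585] x [ 0.001  0.    -1.   ] jaw 15.62 F [ 5.   2.4 -5.2] g 0.283 j [-0.1   0.6   1.84  0.    0.71 -0.37]
```

```bash
python3 -m handwheel '[{"gripper":1,"x":0,"y":0,"z":-0.001,"rx":0,"ry":0,"rz":0},{"gripper":1,"x":0,"y":0,"z":-0.001,"rx":0,"ry":0,"rz":0},{"gripper":1,"x":0,"y":0,"z":0,"rx":0,"ry":0,"rz":0},{"gripper":1,"x":0,"y":0,"z":0,"rx":0,"ry":0,"rz":0}]' 60; python3 st.py
```

```text
t: 13.58
tool_pos: [0.5721, -0.0449, 0.0582]
eef_rot: [-0.214, 1.559, 0.214]
wrist_force: [-0.4, 1.2, 12.3]
grip_width: 0.28
t 13.57 p [ 0.5721 -0.0449  0.0582] x [ 0.002 -0.    -1.   ] jaw 15.62 F [-0.4  1.2 12.3] g 0.28 j [-0.1   0.6   1.84 -0.    0.71 -0.37]
```

The hard stop is at 0.0582 (start home: 0.0583), with 12 N of downward hold. Final look.

```bash
python3 -c "
import st
from h import *
for n in ('top','scene'): snap(n,n+'10')
b=cv2.imread('pics/scene10.png')[190:260,300:370]
cv2.imwrite('pics/c10.png',cv2.resize(b,(590,590),interpolation=cv2.INTER_CUBIC))
A=cv2.imread('pics/top0.png').astype(int);B=cv2.imread('pics/top10.png').astype(int)
for n,(u0,v0,u1,v1) in dict(roll=(258,138,300,180),mug=(326,128,370,168),cut=(410,230,462,255)).items(): print(n,abs(A-B)[v0:v1,u0:u1].mean())
"
```

```text
t 13.57 p [ 0.5721 -0.0449  0.0582] x [ 0.002 -0.    -1.   ] jaw 15.62 F [-0.4  1.2 12.3] g 0.28 j [-0.1   0.6   1.84 -0.    0.71 -0.37]
roll 15.565948601662887
mug 9.87064393939394
cut 3.3205128205128207
```

View pics/c10.png

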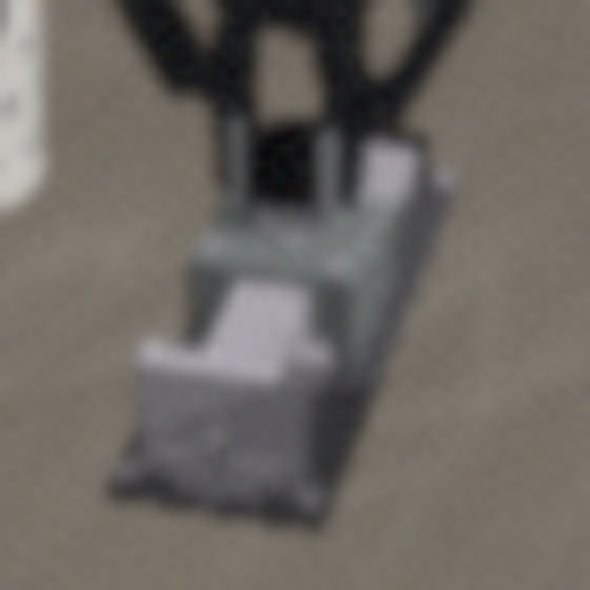

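View pics/top10.png

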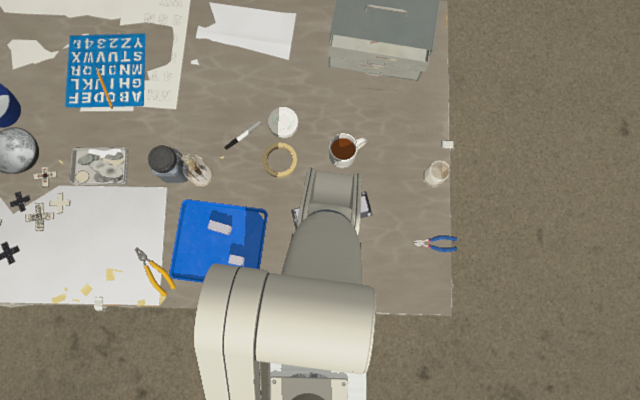

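The spacer is trapped straight between the stop and the section, and the knob is gripped at about (280,165). Roll, mug and cutters are where they were; the pixel differences come from shadows. Handing in.

```bash
python3 -c "
from rig import env
env.close_job()"
```

```text
the job is handed in; nothing more can be done
```

The job is done and handed in at about 13.7 s. I laid the 50 mm spacer along the middle of the rail and let it go. Then I pulled the knob up about 10 mm, slid the section 40 mm towards the end stop and lowered the pin into the next hole. The gripper stayed closed on the knob.

**Last checks:**
- **Pin:** the tool came to a hard stop at z = 0.0582, against 0.0583 when the pin was home at the start. It was pressing down with about 12 N at hand-in.
- **Slide:** the tool moved 39.8 mm along the rail before I lowered the pin. After lowering it read 39.4 mm, within the 1.5 mm play of the hole.
- **Spacer:** the scene camera shows it straight between the stop and the section. The overhead view of it was hidden by the arm, so that rests on one camera.
- **Other things:** the 38 and 62 mm spacers are still in the tray. The tape roll, side cutters and mug look unmoved in the top picture.

**Disagreements:**
- The raw pixel comparison around the roll and mug was not zero. I put that down to the arm's shadow, judging by eye.
- Projected outlines were about 2 mm off the picture, which is within the calibration.
- My drawn outline had the end stop about 20 mm too tall. The 52 mm is evidently measured from the table, and this did not affect the work.

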